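# Lock the brownie into the slicing guide

## Robot

A 6-joint arm with a two-finger parallel gripper is mounted at the origin on a cart in front of the work surface, level with it; the furniture and walls round the work are solid. World frame = base frame: x ahead of the robot, y to its left, z up, the work surface at z = 0. Lengths are in mm, angles in rad, forces in N, time in s.
With the tool pointing down it reaches from about 400 to 925 mm from the base axis. Payload 12.5 kg.
Tool frame: the origin (TCP) lies on the centre line of the jaws, within the pads' length; the fingertips stand 19 mm ahead of it and the grasp point (between the pads) is the TCP; z points along the fingers, x is the direction in which the jaws open and shut, and the axes are right-handed (so a half turn about z gives the same grasp; the last joint's range is limited). The gripper opens to 95 mm and grips with 3 to 60 N. Pads are 20 mm wide; open, the fingers measure 119 mm over their backs; the gripper's body (75 mm by 180 mm) begins 59 mm behind the grasp point.
Start: joints at [1.11, 0.491, 1.559, -0, 1.092, -0.106], TCP at [217.11, 586.095, 233.661] pointing down, gripper open.
Joint ranges: [-3.1, 3.1], [-0.84, 2.19], [0.05, 2.79], [-1.13, 4.28], [0.06, 2.93], [-2.69, 2.69]. Speed limits (rad/s): [2.22, 2.22, 2.79, 3.14, 3.14, 3.14].

## Interface

Orientations are given as a rotation vector (axis times angle).
In Python, from station import arm gives the robot as it stands.
- The arm moves only by the tool step_arm, never from a script. Its argument "series" is a list that holds one entry, the list of rows, each a list of 4 numbers: the shift along the world's x, y, z in m, then the turn about the world's z in degrees. A call has 1 to 8 rows; each row shifts and turns the commanded pose from where the row before left it; what a row does not reach is not made up. A row lasts 1/8 s, in which the tool goes at most 62.5 mm and 10.7 degrees, less where a joint would pass 70% of its speed; a pose out of reach is approached as far as the arm can. A call with a gripper value outside its range is refused whole. "claw" is the finger opening in m, from 0 to 0.0951, set as the call begins (left out, the last holds). The fingers move at their own pace and stop on an object; "squeeze" is the grip in N (left out, the last holds). Time passes only in rows, so rows that do not move let the fingers close. It gives the time, the measured TCP pose, the force and the opening at its end, in the units of the state.
- arm.sense(): the state, without advancing time (a new reading comes with each control period).
- arm.capture(name): name is "scene" or "top"; returns the picture (400x640x3 uint8, blue, green, red); there is no depth.
- arm.camera_info(name): a dict with "camera_matrix" (3x3 intrinsics, pixels), "extrinsics" (4x4, takes a point from camera to world coordinates). Camera axes: x right, y down, z forward; pixel columns grow to the right and rows downward; lengths in mm; the calibration is good to about 2 mm. A picture is of the moment at which its call begins. camera_info takes no time and is no camera call.
- arm.finish_job(): hands the job in, once; it reports no verdict.
The state is a dict: "clock": time; "joints": joint angles; "qvel": joint speeds; "tau": joint torques, N m; "ee_pos": TCP position; "tcp_rot": TCP orientation; "force": force on the tool from outside, world axes, zero at the start; "ft_torque": the same for the moment, N m; "grip_width": opening from 0.0 (shut) to 1.0 (fully open).
Only numpy, scipy, OpenCV 4.12 (cv2) and the standard library are available. Lean on these libraries where they do the work, as an engineer would, in place of code of your own. Each camera call takes 0.05 s, during which the arm holds its last target.

## Task

Make the brownie in the wooden slicing guide ready for the knife: push the white sliding stop gently along until it holds the brownie snug against the end stop, then spin the steel wing nut down clockwise with fingertip strokes on its wings until it is tight and the stop is locked. Nothing is to be picked up: do not touch the brownie itself, do not lift the stop, and leave the things beside the guide where they are.

Things in the scene. Friction and masses are not known exactly. Their poses are not given: they have to be found in the camera images.
- guide: Slicing guide, fixed on the worktop: pale wooden board, 18 mm thick (its top at z = 18 mm). Origin at worktop height under the line on which the sliding stop runs; x points across to the back rail (away from the robot at yaw 0), y along the board to the end stop (to the robot's left). Board: x -62 to 56, y -182 to 118 mm. Wooden runners at x = +-23.5 to 33.5, 8 mm high, y -182 to 8 mm, guide the stop.
- end_stop (a point): Point on the board's top at the inner face of the end stop (guide x = 0, y = 100 mm), a wooden bar across the board, 18 mm thick, 40 mm high above the board. The brownie is to bear against this face.
- back_rail (a point): Point on the top front edge of the back rail, beside the nut (guide x = 38, y = -72 mm, 45 mm above the board). The rail is dark wood, 18 mm thick, along the whole far edge of the board, with three knife kerfs beside the brownie. It is 38 mm from the nut's axis: a finger can work on the nut from the robot's side and at both ends, not between nut and rail.
- stop: White plastic sliding stop, loose, about 220 g; slides along y (about 2 N) until the nut clamps it. Origin: bottom of its front face, on the board; axes as the guide's within 0.03 rad. Upright front plate: x -50 to 34, y 0 to -12 mm, 40 mm high. Flat foot behind it: 44 mm wide, 12 mm thick, to y = -158 mm, with a 13 mm slot round the stud; its rear end is upturned. Starts 27 to 44 mm short of its final place.
- stop_face (a point): On the stop's front face (which meets the brownie), 12 mm above the board, on the slot's line.
- stop_tail (a point): Middle of the rear face of the upturned end of the stop's foot (44 mm wide, 12 mm thick, 26 mm high), 13 mm above the board, 158 mm behind the front face. A fingertip can push here towards +y of the guide. With the stop home this face is 62 mm from the nut's axis; the wings reach 34 mm.
- wing_nut (a joint): Angle of the wing nut, rad; grows clockwise seen from above, which tightens. At 0 the wings lie along the guide's y. Goes down 4 mm a turn; the flange meets the stop's foot at about 12.6 rad. Starts at 1.5 to 5.5 rad. Free turning takes 0.03 N m (1.3 N at a wing); it stays where left. Once seated the torque climbs: about 8 N on a wing, 24 mm from the axis, leaves it tight, at 13 to 14 rad.
- nut_hub (a point): On the nut's axis (the fixed 10 mm stud at guide x = 0, y = -72 mm), at the middle height of the wings: 18 mm above the flange, 48 mm above the worktop when tight, 4 to 8 mm higher at the start. Steel nut: flange 28 mm and hub 21 mm across; two upright round wings, discs 24 mm across and 5 mm thick, reaching 34 mm from the axis. The stud's top is 68 mm above the worktop.
- brownie: Brownie, loose, 80 g, 59 mm (x) x 76 mm (y) x 36 mm, lying on the board between the end stop and the sliding stop, up to 13 mm off the end stop and turned up to 0.08 rad at the start. Origin at the centre of its underside; its y is the long side, along the guide's y.
- spare_brownie: Another brownie, 58 x 76 x 36 mm, on the worktop left of the guide; bystander. Origin at the centre of its underside.
- ramekin: White ramekin, 82 mm across, 48 mm high, on the left; bystander. Origin at the centre of its underside.
- tape_roll: Roll of tape lying flat, 76 mm across, 18 mm high, right of the guide; bystander. Origin at the centre of its underside.
- bench_scraper: Bench scraper lying flat, 93 x 130 x 22 mm, on the right; bystander. Origin at the centre of its underside.

How it is judged (in metres and radians):
On the way, in this order (a step that is already met when the one before it is completed fails the run):
1. the sliding stop holds the brownie snug against the end stop while the nut is still loose (y of stop_face in the frame of guide between 0.0205 and 0.03 m and y of brownie in the frame of guide between 0.0575 and 0.066 m and x of brownie in the frame of guide above -0.025 m and angle between the y axis of brownie and the y axis of guide, either way round below 0.15 rad and contact force between wing_nut and stop below 2 N), for 0.2 s.
2. the wing nut is spun down and presses on the stop's foot (y of stop_face in the frame of guide between 0.0205 and 0.03 m and y of brownie in the frame of guide between 0.0575 and 0.066 m and x of brownie in the frame of guide above -0.025 m and angle between the y axis of brownie and the y axis of guide, either way round below 0.15 rad and contact force between wing_nut and stop above 10 N), for 0.2 s.
At the end, for the whole second after the job is handed in: the stop's front face is within 3.5 mm of the brownie's length (76 mm) from the end stop, the brownie lies between them, bearing on the end stop within about 4 mm and in line with the guide within 0.15 rad; the wing nut presses on the stop with more than 10 N; all at rest (all of step 2 and linear speed of each of stop, brownie below 0.01 m/s and velocity of joint wing_nut between -0.2 and 0.2 rad/s); the robot touches nothing.
It fails at once if the brownie is lifted (height (world z) of brownie above 0.03 m).
It fails at once if the robot pushes or pinches the brownie itself (contact force between the arm and brownie above 1.5 N).
It fails at once if the brownie is crushed by the stop (more than 40 N) (contact force between stop and brownie above 40 N).
It fails at once if the stop is lifted off the board (height (world z) of stop above 0.026 m).
It fails at once if a thing beside the guide (spare brownie, ramekin, tape roll, bench scraper) is moved by more than 3 cm (distance of any of spare_brownie, ramekin, tape_roll, bench_scraper from where it was at the start of the episode above 0.03 m).
It also fails if it takes over 64 s, if anything falls off the work surface, if the arm or the gripper's body presses on something with over 40 N, if the wrist force passes 120 N, or if a joint passes its speed limit or range.

## Working session

There is one attempt and no reset: what is moved stays moved. The work goes in short steps, Python scripts to look and compute and a tool call to move; the robot and the scene stay as the last step left them, time stands still between calls to the robot, and variables do not carry over. Pictures are saved under pics/ and viewed, and the job is handed in when it is done.

Besides the shell and the picture viewer there is one more tool, called after ">>>" as name(argument=value, ...), one argument or row to a line, values as JSON. step_arm: Moves the arm, as the interface text tells. Its arguments: {"type":"object","properties":{"series":{"type":"array"},"claw":{"type":"number"},"squeeze":{"type":"number"}},"required":["series"]}

```bash
ls; mkdir -p pics; python3 - <<'E'
from station import arm
import cv2
for n in ("scene","top"):
    cv2.imwrite(f"pics/{n}0.png",arm.capture(n)); i=arm.camera_info(n); print(n,i["camera_matrix"],i["extrinsics"])
print(arm.sense())
E
```

```text
pics
scene [[508.54376593   0.         316.90222343]
 [  0.         508.54376593 199.6656255 ]
 [  0.           0.           1.        ]] [[-8.63511120e-01 -3.26250939e-01  3.84589222e-01 -1.54464137e+02]
 [-5.04326209e-01  5.61478150e-01 -6.56046768e-01  1.26712676e+03]
 [-1.90257145e-03 -7.60462104e-01 -6.49379526e-01  1.13761962e+03]
 [ 0.00000000e+00  0.00000000e+00  0.00000000e+00  1.00000000e+00]]
top [[384.65776361   0.         316.83018418]
 [  0.         384.65776361 202.05768448]
 [  0.           0.           1.        ]] [[-1.66358736e-03 -9.97838651e-01  6.56906379e-02  4.01966886e+02]
 [-9.99990628e-01  1.39740823e-03 -4.09775023e-03  1.88686182e+02]
 [ 3.99709693e-03 -6.56968392e-02 -9.97831623e-01  1.28385691e+03]
 [ 0.00000000e+00  0.00000000e+00  0.00000000e+00  1.00000000e+00]]
{'clock': 0.1, 'joints': array([ 1.11039020e+00,  4.91510014e-01,  1.55938533e+00, -2.50404137e-05,
        1.09169743e+00, -1.05602573e-01]), 'qvel': array([-0.00046058, -0.00183808, -0.0016036 , -0.00062287,  0.00163597,
        0.00062573]), 'tau': array([ 2.94759928e-03, -6.13628697e+01, -2.58605576e+01,  6.94456813e-02,
        4.70868743e-02, -3.93733455e-05]), 'ee_pos': array([217.02765638, 585.90229717, 233.11459979]), 'tcp_rot': array([ 2.57817908e+00,  1.79428181e+00, -1.35984811e-03]), 'force': array([-0.36937702, -0.44857676,  0.63878023]), 'ft_torque': array([ 0.02197985, -0.02646388, -0.01667285]), 'grip_width': 0.9950723694916906}
```

View pics/scene0.png

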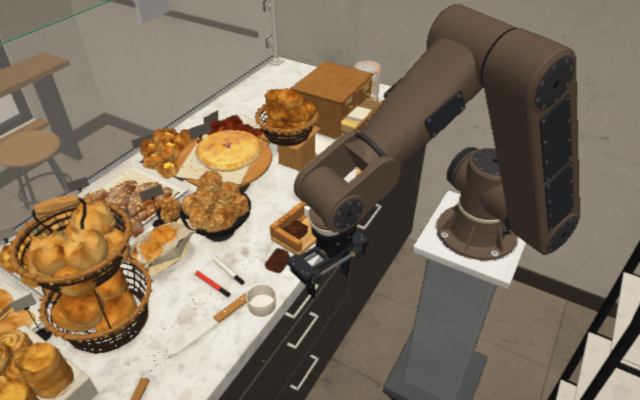

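View pics/top0.png

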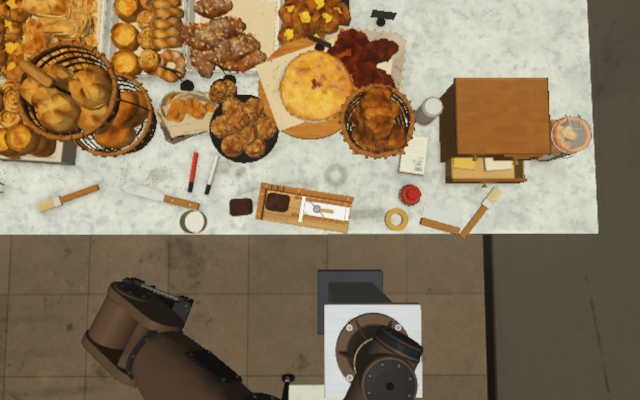

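The top view shows the guide at about px (257–353, 183–232), with the end stop on the left. The nut is near (317, 209). In the scene view the arm hides the guide. I'll enlarge the top view.

```bash
cat > h.py <<'E'
from station import arm
import cv2, numpy as np
def ray(n,u,v,z):
    i=arm.camera_info(n);K=np.array(i["camera_matrix"]);T=np.array(i["extrinsics"])
    d=T[:3,:3]@np.linalg.solve(K,[u,v,1.]);o=T[:3,3]
    return o+d*(z-o[2])/d[2]
def proj(n,p):
    i=arm.camera_info(n);K=np.array(i["camera_matrix"]);T=np.linalg.inv(np.array(i["extrinsics"]))
    c=T[:3,:3]@np.array(p,float)+T[:3,3];q=K@c;return q[:2]/q[2]
def crop(im,x0,y0,x1,y1,s,name):
    c=cv2.resize(im[y0:y1,x0:x1],None,fx=s,fy=s,interpolation=cv2.INTER_CUBIC)
    for x in range(x0-x0%10+10,x1,10): cv2.putText(c,str(x),((x-x0)*s,8),0,.3,(0,0,255),1); cv2.line(c,((x-x0)*s,8),((x-x0)*s,14),(0,0,255),1)
    for y in range(y0-y0%10+10,y1,10): cv2.putText(c,str(y),(0,(y-y0)*s),0,.3,(0,0,255),1)
    cv2.imwrite("pics/"+name,c)
E
python3 - <<'E'
from h import *
im=cv2.imread("pics/top0.png"); crop(im,250,175,360,240,7,"tz0.png")
E
```

```text
(no output)
```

View pics/tz0.png

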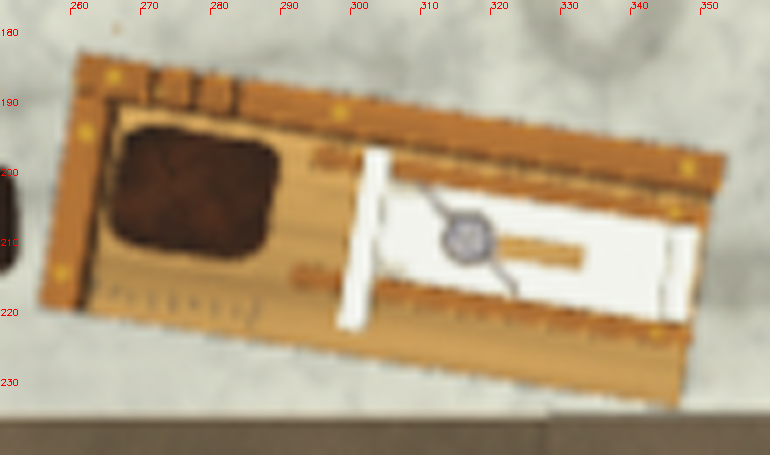

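```bash
python3 - <<'E'
from h import *
G=np.array([[56,118,63],[56,-182,63],[-62,118,58],[-62,-182,18],[0,-72,68]],float)
P=[(260.8,183),(353,197.3),(255,218.7),(346.3,233),(316.3,209)]
# refine: use boundary by pixel
W=np.array([ray("top",u,v,g[2])[:2] for (u,v),g in zip(P,G)])
A=G[:,:2];a=A-A.mean(0);b=W-W.mean(0)
U,S,V=np.linalg.svd(a.T@b);R=(U@V).T
t=W.mean(0)-R@A.mean(0);print("yaw",np.degrees(np.arctan2(R[1,0],R[0,0])),t,"res",(A@R.T+t-W).round(1).tolist())
np.savez("g.npz",R=R,t=t)
inv=lambda u,v,z:(R.T@(ray("top",u,v,z)[:2]-t)).round(1)
print("plate top front", inv(301.7,197,58),inv(298,221.5,58),"back",inv(305.5,197,58),inv(302,222,58))
print("tail top", inv(349.5,208,44),inv(348,221,44), inv(344,208,44))
for q in [(266,195),(268,194),(288,196),(286,212),(267,209)]: print("br",inv(*q,54))
print("wing ends",inv(310,202.5,60),inv(323.5,217.5,60))
print("nut",R@[0,-72]+t)
E
```

```text
yaw -8.992138599719427 [471.44937199 255.85601484] res [[1.7, 1.4], [1.0, -1.1], [-1.2, 1.6], [-1.6, -1.2], [0.2, -0.7]]
plate top front [ 30.9 -19.3] [-48.2 -19.9] back [ 32.8 -31.3] [-47.8 -32.8]
tail top [  20.6 -176.6] [ -21.6 -178.1] [  17.9 -159.1]
br [19.8 95. ]
br [24.  89.2]
br [27.5 24.8]
br [-24.1  22.9]
br [-24.1  84.5]
wing ends [ 17.5 -48.3] [-23.1 -98.1]
nut [460.19584792 184.74090958]
```

```bash
python3 - <<'E'
from h import *
d=np.load("g.npz");R,t=d["R"],d["t"]
for y in (-205,-187.5,-145):print(y,(R@[0,y]+t).round(1))
print("dir",R@[0,1],"shift100",R@[0,.1])
E
```

```text
-205 [439.4  53.4]
-187.5 [442.1  70.7]
-145 [448.8 112.6]
dir [0.15629895 0.9877098 ] shift100 [0.01562989 0.09877098]
```

>>> step_arm(
  series=[
    [[0.016,-0.033,0,-4.9],[0.016,-0.033,0,-4.9],[0.016,-0.033,0,-4.9],[0.016,-0.033,0,-4.9],[0.016,-0.033,0,-4.9],[0.016,-0.033,0,-4.9],[0.016,-0.033,0,-4.9],[0.016,-0.033,0,-4.9]],
  ],
  claw=0.0,
  squeeze=20,
)

```text
clock: 1.1
ee_pos: [345.4, 321.0, 233.5]
tcp_rot: [3.032, 0.821, -0.0]
force: [0.8, -0.0, 0.9]
grip_width: 0.214
```

>>> step_arm(
  series=[
    [[0.012,-0.034,0,-4.9],[0.012,-0.034,0,-4.9],[0.012,-0.034,0,-4.9],[0.012,-0.034,0,-4.9],[0.012,-0.034,0,-4.9],[0.012,-0.033,0,-4.9],[0.012,-0.033,0,-4.9],[0.01,-0.033,0,-4.9]],
  ],
)

```text
clock: 2.1
ee_pos: [439.3, 51.9, 233.6]
tcp_rot: [-3.132, 0.244, 0.0]
force: [0.6, 0.8, 0.4]
grip_width: 0.004
```

```bash
python3 - <<'E'
from h import *
im=arm.capture("scene"); cv2.imwrite("pics/s1.png",im); d=np.load("g.npz");R,t=d["R"],d["t"]
for g in ([0,-72,68],[0,100,18],[0,-178,44]): print(g,proj("scene",[*(R@g[:2]+t),g[2]]).round(1))
crop(im,240,170,400,290,5,"s1z.png")
E
```

```text
[0, -72, 68] [322.2 201.3]
[0, 100, 18] [287.3 241.6]
[0, -178, 44] [341.8 190.8]
```

View pics/s1z.png

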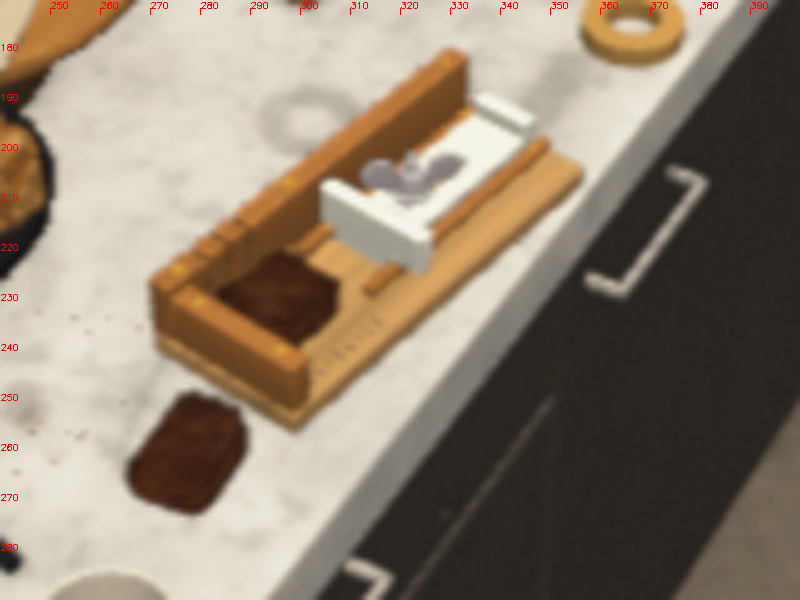

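The clear scene view puts the stud top at (321, 201), within 1 px of my prediction, and the tail at about (341, 191). Next I lower behind the tail.

>>> step_arm(
  series=[
    [[0,0,-0.04,0],[0,0,-0.04,0],[0,0,-0.04,0],[0,0,-0.03,0],[0,0,-0.02,0],[0,0,-0.016,0],[0,0,0,0]],
  ],
)

```text
clock: 3.02
ee_pos: [438.6, 53.1, 46.8]
tcp_rot: [3.132, -0.239, -0.004]
force: [0.2, 0.0, -0.4]
grip_width: 0.006
```

>>> step_arm(
  series=[
    [[0.0008,0.005,0,0],[0.0008,0.005,0,0],[0.0006,0.004,0,0],[0.0005,0.003,0,0],[0.0005,0.003,0,0],[0.0005,0.003,0,0]],
  ],
)

```text
clock: 3.78
ee_pos: [442.9, 76.2, 47.8]
tcp_rot: [3.132, -0.239, 0.0]
force: [-0.2, -4.2, 3.4]
grip_width: 0.004
```

>>> step_arm(
  series=[
    [[0.0005,0.003,0,0],[0.0005,0.003,0,0],[0.0005,0.003,0,0],[0.0005,0.003,0,0],[0.0005,0.003,0,0],[0.0005,0.003,0,0],[0.0005,0.003,0,0],[0.0005,0.003,0,0]],
  ],
)

```text
clock: 4.78
ee_pos: [446.8, 100.3, 47.7]
tcp_rot: [3.132, -0.239, 0.0]
force: [-0.1, -3.0, 2.3]
grip_width: 0.008
```

>>> step_arm(
  series=[
    [[0.0003,0.002,0,0],[0.0003,0.002,0,0],[0.0003,0.002,0,0]],
  ],
)

```text
clock: 5.15
ee_pos: [447.7, 106.2, 47.7]
tcp_rot: [3.132, -0.239, 0.0]
force: [0.3, -2.8, 2.4]
grip_width: 0.004
```

```bash
python3 - <<'E'
from h import *
im=arm.capture("scene"); crop(im,240,170,400,290,5,"s2z.png"); s=arm.sense();print(s["ee_pos"],s["force"])
im=arm.capture("top"); crop(im,250,175,360,240,7,"t2z.png")
d=np.load("g.npz");R,t=d["R"],d["t"];print(R.T@(s["ee_pos"][:2]-t))
E
```

```text
[447.75098756 106.36091061  47.66037917] [ 0.08106695 -1.18477819  1.27949238]
[-4.11992861e-02 -1.51361811e+02]
```

View pics/t2z.png

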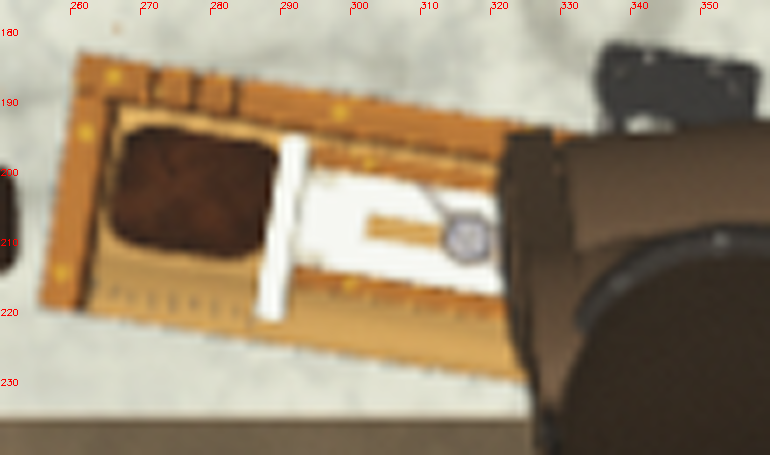

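View pics/s2z.png

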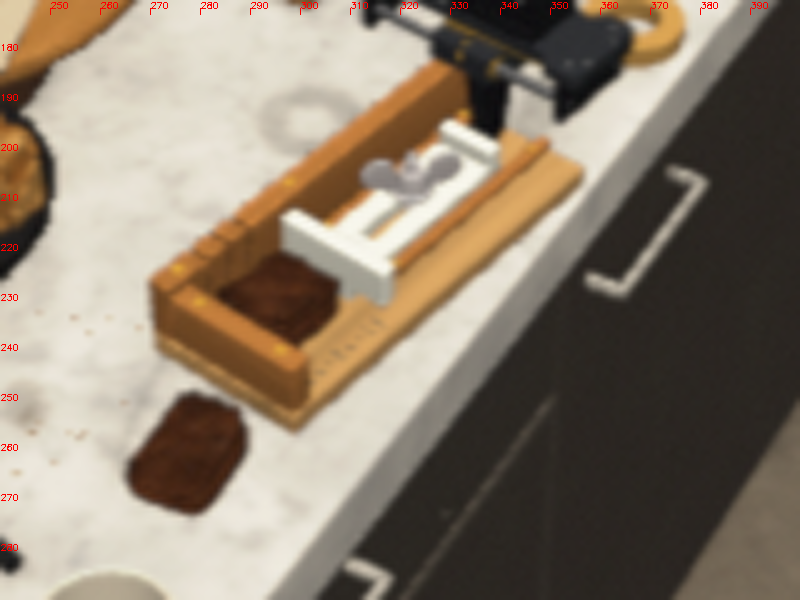

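The stop has moved to px 287–292 in the top view and is close to the brownie. Pushing takes about 3 N. I'll continue in finer steps and watch the force.

>>> step_arm(
  series=[
    [[0.0002,0.0015,0,0],[0.0002,0.0015,0,0],[0.0002,0.0015,0,0]],
  ],
)

```text
clock: 5.62
ee_pos: [448.3, 110.7, 47.6]
tcp_rot: [3.132, -0.239, -0.0]
force: [-1.2, -1.6, 0.5]
grip_width: 0.005
```

>>> step_arm(
  series=[
    [[0.0002,0.001,0,0],[0.0002,0.001,0,0]],
  ],
)

```text
clock: 5.88
ee_pos: [448.5, 112.4, 47.6]
tcp_rot: [3.132, -0.239, -0.001]
force: [-1.4, -11.9, 2.2]
grip_width: 0.005
```

```bash
python3 - <<'E'
from h import *
im=arm.capture("top"); crop(im,250,175,360,240,7,"t3z.png")
s=arm.sense();d=np.load("g.npz");R,t=d["R"],d["t"];print(R.T@(s["ee_pos"][:2]-t),s["force"])
inv=lambda u,v,z:(R.T@(ray("top",u,v,z)[:2]-t)).round(1)
# white/edge along guide line x=-30 (front, no brownie) at z=58: profile
for gx in (30,10,-20,-40):
    r=[]
    for gy in np.arange(0,45,1.0):
        p=proj("top",[*(R@[gx,gy]+t),58]); r.append(int(cv2.getRectSubPix(im,(1,1),tuple(map(float,p)))[0,0,0]))
    print(gx,r)
E
```

```text
[  -0.27873163 -145.3555985 ] [-0.89896721 -7.81406794  0.71235376]
30 [58, 60, 62, 66, 72, 78, 84, 89, 94, 102, 120, 139, 158, 182, 206, 230, 236, 238, 240, 239, 237, 234, 227, 207, 186, 164, 131, 100, 71, 60, 52, 45, 42, 43, 43, 44, 45, 46, 46, 47, 48, 48, 48, 47, 47]
10 [242, 242, 242, 242, 242, 241, 240, 238, 235, 231, 223, 215, 206, 214, 222, 231, 235, 238, 240, 240, 237, 235, 226, 202, 178, 152, 112, 74, 37, 31, 32, 32, 32, 31, 31, 31, 31, 31, 31, 32, 32, 32, 33, 33, 33]
-20 [156, 153, 157, 160, 163, 157, 151, 146, 146, 145, 144, 152, 164, 174, 187, 207, 226, 242, 242, 242, 242, 237, 232, 226, 195, 152, 108, 79, 68, 57, 49, 46, 43, 41, 37, 33, 29, 29, 29, 30, 30, 30, 30, 30, 30]
-40 [86, 86, 85, 85, 84, 85, 85, 86, 85, 84, 84, 101, 129, 157, 183, 204, 225, 243, 243, 242, 242, 238, 233, 228, 200, 164, 126, 102, 94, 88, 83, 83, 84, 84, 83, 83, 83, 83, 83, 84, 84, 84, 84, 84, 84]
```

View pics/t3z.png

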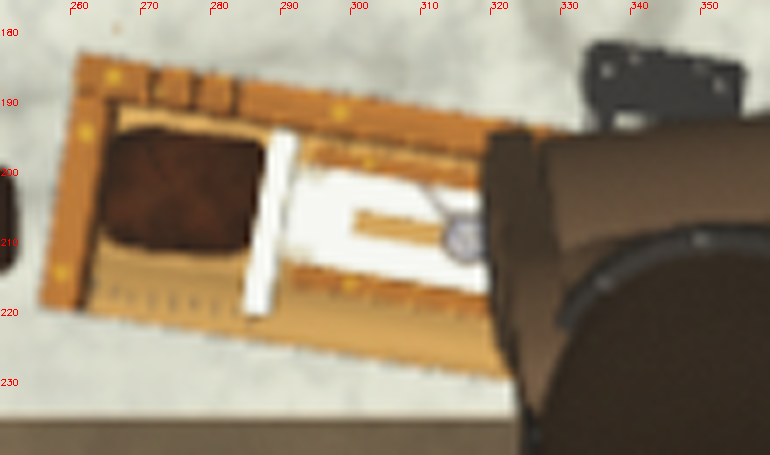

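The force rose to 12 N and the front face measures about 24–25 mm in the guide frame, so the stop is snug. Now I back off and lift.

>>> step_arm(
  series=[
    [[0,0,0,0],[0,0,0,0],[-0.0008,-0.005,0,0],[-0.0015,-0.01,0,0],[0,0,0.03,0],[0,0,0.04,0],[0,0,0.04,0],[0,0,0,0]],
  ],
)

```text
clock: 6.92
ee_pos: [447.4, 97.3, 159.9]
tcp_rot: [-3.132, 0.239, -0.008]
force: [0.1, 0.8, -0.3]
grip_width: 0.009
```

>>> step_arm(
  series=[
    [[0.0018,0.011,0,10],[0.0018,0.011,0,10],[0.0018,0.011,0,10],[0.0018,0.011,0,10],[0.0018,0.011,0,10],[0.0018,0.011,0,10],[0.0018,0.011,0,10],[0.0015,0.01,0,10]],
  ],
  claw=0.034,
)

```text
clock: 7.92
ee_pos: [460.2, 184.5, 156.5]
tcp_rot: [-2.548, -1.837, 0.002]
force: [0.4, 0.1, -0.4]
grip_width: 0.358
```

>>> step_arm(
  series=[
    [[0,0,0,10],[0,0,0,10],[0,0,0,9],[0,0,0,0]],
  ],
)

```text
clock: 8.43
ee_pos: [460.2, 184.2, 156.7]
tcp_rot: [-2.015, -2.409, 0.002]
force: [-0.3, -0.6, -0.3]
grip_width: 0.357
```

```bash
python3 - <<'E'
from h import *
im=arm.capture("scene"); crop(im,240,150,400,270,5,"s4z.png"); s=arm.sense();print(s["ee_pos"],s["tcp_rot"],s["grip_width"]*95.1,s["joints"].round(2),s["force"])
E
```

```text
[460.2802792  184.29372542 156.87485082] [-2.01755088e+00 -2.40708769e+00  1.30694121e-03] 33.7566550417716 [ 0.25  0.41  1.96  0.    0.77 -1.5 ] [-0.82308356 -0.47980676  0.26011263]
```

View pics/s4z.png

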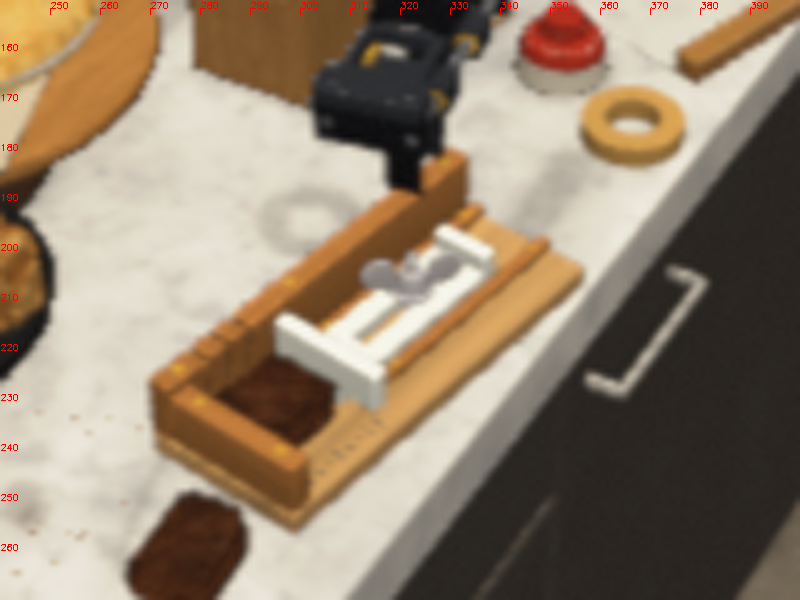

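>>> step_arm(
  series=[
    [[0,0,-0.03,0],[0,0,-0.03,0],[0,0,-0.015,0],[0,0,-0.01,0],[0,0,-0.01,0],[0,0,0,0]],
  ],
)

```text
clock: 9.22
ee_pos: [460.4, 184.6, 62.4]
tcp_rot: [-2.014, -2.411, 0.0]
force: [0.1, -0.3, -0.6]
grip_width: 0.36
```

>>> step_arm(
  series=[
    [[0,0,0,-10],[0,0,0,-10],[0,0,0,-10],[0,0,0,-10]],
  ],
)

```text
clock: 9.72
ee_pos: [461.1, 184.7, 63.4]
tcp_rot: [2.721, 1.569, 0.003]
force: [1.6, -1.0, -1.3]
grip_width: 0.354
```

```bash
python3 - <<'E'
from h import *
im=arm.capture("scene"); crop(im,240,150,400,270,5,"s5z.png"); s=arm.sense();print(s["ee_pos"],s["force"],s["ft_torque"],s["joints"][5])
E
```

```text
[461.09620845 184.680003    63.33314381] [ 0.62687957 -1.14137904 -0.55152048] [-0.07588989 -0.09386428  0.02940884] -0.7896993149618109
```

View pics/s5z.png

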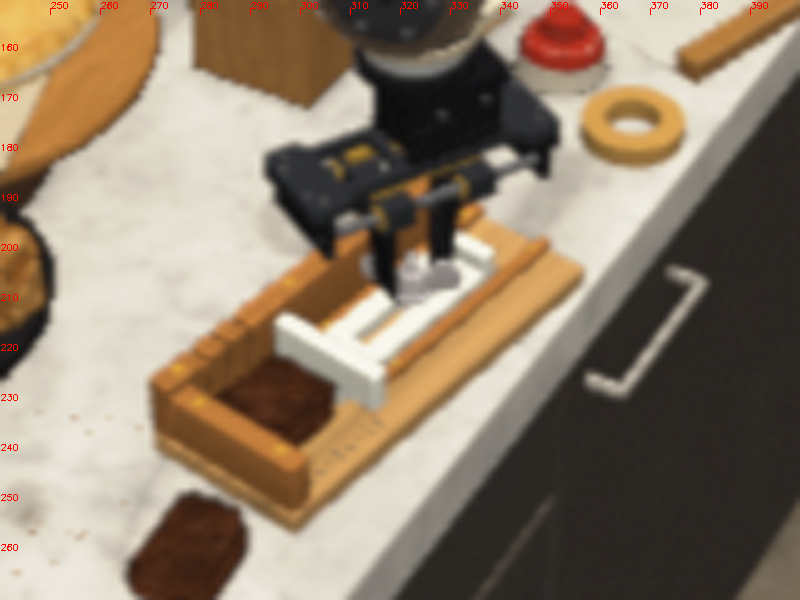

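The fingers straddle the hub and turn the wings. The measured torque is 0.029 N m, which matches free turning.

>>> step_arm(
  series=[
    [[0,0,0,-10],[0,0,0,-10],[0,0,0,-10],[0,0,0,-10],[0,0,0,-10],[0,0,0,-10],[0,0,0,-10],[0,0,0,-10]],
  ],
)

```text
clock: 10.78
ee_pos: [461.0, 184.8, 63.2]
tcp_rot: [-3.094, 0.543, -0.002]
force: [1.1, 1.3, -2.0]
grip_width: 0.355
```

>>> step_arm(
  series=[
    [[0,0,-0.001,-10],[0,0,0,-10],[0,0,0,-10],[0,0,0,-10],[0,0,0,-10],[0,0,0,-10],[0,0,0,-10],[0,0,0,-10]],
  ],
)

```text
clock: 11.78
ee_pos: [461.2, 184.7, 62.3]
tcp_rot: [-2.021, 2.403, -0.001]
force: [2.0, -1.2, -0.8]
grip_width: 0.359
```

>>> step_arm(
  series=[
    [[0,0,0,-10],[0,0,0,-10],[0,0,0,0]],
  ],
)

```text
clock: 12.15
ee_pos: [460.7, 184.7, 62.1]
tcp_rot: [-1.581, 2.714, -0.0]
force: [0.3, -0.5, -0.2]
grip_width: 0.355
```

```bash
python3 - <<'E'
from h import *
s=arm.sense();print(s["ee_pos"],s["tcp_rot"],s["force"],s["ft_torque"],s["joints"][5])
E
```

```text
[460.72170865 184.65146432  62.11808924] [-1.58126854e+00  2.71384161e+00 -3.67283973e-04] [ 0.32421978 -0.45528373 -0.17688851] [0.05928327 0.21968841 0.04573466] 2.3345415860292924
```

>>> step_arm(
  series=[
    [[0,0,0,6],[0,0,0.02,6],[0,0,0.02,8],[0,0,0,10],[0,0,0,10],[0,0,0,10],[0,0,0,10],[0,0,0,10]],
  ],
)

```text
clock: 13.15
ee_pos: [460.4, 184.7, 101.9]
tcp_rot: [-2.858, 1.303, -0.0]
force: [0.1, -0.5, 0.4]
grip_width: 0.359
```

>>> step_arm(
  series=[
    [[0,0,0,10],[0,0,0,10],[0,0,0,10],[0,0,0,10],[0,0,0,10],[0,0,0,10],[0,0,0,10],[0,0,0,10]],
  ],
)

```text
clock: 14.15
ee_pos: [460.4, 184.6, 101.9]
tcp_rot: [-3.027, -0.839, -0.0]
force: [0.2, -0.8, -0.4]
grip_width: 0.358
```

>>> step_arm(
  series=[
    [[0,0,0,10],[0,0,0,10],[0,0,0,10],[0,0,0,10],[0,0,0,0]],
  ],
)

```text
clock: 14.78
ee_pos: [460.4, 184.6, 101.8]
tcp_rot: [-2.566, -1.812, -0.0]
force: [-0.3, 0.2, 0.1]
grip_width: 0.354
```

```bash
python3 - <<'E'
from h import *
im=arm.capture("scene"); crop(im,240,150,400,270,5,"s6z.png"); s=arm.sense();print(s["ee_pos"],s["tcp_rot"],s["force"],s["ft_torque"],s["joints"])
E
```

```text
[460.44402222 184.63953306 101.84731684] [-2.56928938e+00 -1.80775881e+00 -3.19139022e-04] [ 0.16240711 -0.14094733  0.17025108] [-0.01308377 -0.00641599 -0.01211287] [ 2.48071814e-01  5.02082659e-01  2.00410216e+00  2.13562582e-04
  6.35238769e-01 -9.78379596e-01]
```

View pics/s6z.png

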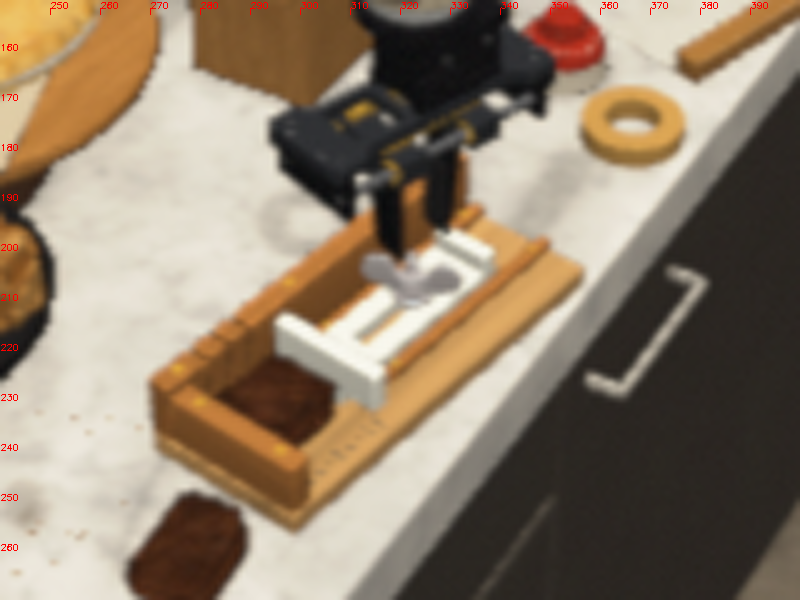

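```bash
python3 - <<'E'
from h import *
a=ray("scene",315.5,203.5,52);b=ray("scene",331,206.5,52);d=a-b;print(a,b,np.degrees(np.arctan2(d[1],d[0])))
for w in range(0,60,10):
  c,s=np.cos(np.radians(w)),np.sin(np.radians(w));print(w,proj("scene",[460.3+22*c,184.7+22*s,52]).round(1),proj("scene",[460.3-22*c,184.7-22*s,52]).round(1))
E
```

```text
[482.73136664 189.27163029  52.        ] [431.85995939 176.85023935  52.        ] 13.721556413395316
0 [316.3 202.8] [328.1 207.2]
10 [315.8 203.4] [328.6 206.5]
20 [315.5 204.2] [328.9 205.8]
30 [315.4 205. ] [328.9 205. ]
40 [315.5 205.7] [328.8 204.2]
50 [315.8 206.5] [328.5 203.5]
```

>>> step_arm(
  series=[
    [[0,0,-0.02,0],[0,0,-0.013,0],[0,0,-0.009,0],[0,0,0,-6],[0,0,0,-10],[0,0,0,-10],[0,0,0,-10],[0,0,0,-10]],
  ],
)

```text
clock: 15.82
ee_pos: [460.7, 184.5, 59.6]
tcp_rot: [3.073, 0.651, 0.0]
force: [0.3, -0.3, -0.9]
grip_width: 0.363
```

>>> step_arm(
  series=[
    [[0,0,0,-10],[0,0,0,-10],[0,0,0,-10],[0,0,0,-10],[0,0,0,-10],[0,0,0,-10],[0,0,0,-10],[0,0,0,-10]],
  ],
)

```text
clock: 16.82
ee_pos: [461.0, 184.8, 59.6]
tcp_rot: [-2.772, 1.477, -0.001]
force: [1.2, 1.2, -1.1]
grip_width: 0.355
```

>>> step_arm(
  series=[
    [[0,0,0,-10],[0,0,0,-10],[0,0,0,-10],[0,0,0,-10],[0,0,0,-10],[0,0,0,-10],[0,0,0,-10],[0,0,0,0]],
  ],
)

```text
clock: 17.82
ee_pos: [460.6, 184.6, 59.6]
tcp_rot: [1.434, -2.795, 0.0]
force: [-0.3, 0.3, 0.6]
grip_width: 0.359
```

```bash
python3 - <<'E'
from h import *
s=arm.sense();print(s["ee_pos"],s["tcp_rot"],s["force"],s["ft_torque"],s["joints"][5])
E
```

```text
[460.60670729 184.57387101  59.6242956 ] [ 1.43388482e+00 -2.79522030e+00  4.95624540e-05] [-0.34119973  0.26614805  0.56582641] [0.04237999 0.20406045 0.020802  ] 2.4416612624987213
```

>>> step_arm(
  series=[
    [[0,0,0,6],[0,0,0.02,6],[0,0,0.02,8],[0,0,0,10],[0,0,0,10],[0,0,0,10],[0,0,0,10],[0,0,0,10]],
  ],
)

```text
clock: 18.82
ee_pos: [460.4, 184.6, 99.6]
tcp_rot: [2.785, -1.454, -0.0]
force: [-0.5, -0.0, -0.0]
grip_width: 0.356
```

>>> step_arm(
  series=[
    [[0,0,0,10],[0,0,0,10],[0,0,0,10],[0,0,0,10],[0,0,0,10],[0,0,0,10],[0,0,0,10],[0,0,0,10]],
  ],
)

```text
clock: 19.82
ee_pos: [460.4, 184.6, 99.6]
tcp_rot: [-3.068, -0.676, 0.0]
force: [0.3, -0.6, 0.5]
grip_width: 0.356
```

>>> step_arm(
  series=[
    [[0,0,0,10],[0,0,0,10],[0,0,0,10],[0,0,0,10],[0,0,0,0]],
  ],
)

```text
clock: 20.45
ee_pos: [460.4, 184.6, 99.6]
tcp_rot: [-2.658, -1.674, 0.0]
force: [0.4, 0.4, 0.0]
grip_width: 0.356
```

```bash
python3 - <<'E'
from h import *
im=arm.capture("scene"); crop(im,280,170,360,230,10,"s7z.png"); s=arm.sense();print(s["ee_pos"],s["tcp_rot"],s["force"],s["ft_torque"],s["joints"])
E
```

```text
[460.46345638 184.626536    99.65284303] [-2.66121153e+00 -1.66939655e+00 -2.05655114e-05] [-0.25867986  0.03206995 -0.42529812] [ 0.00344216  0.00647716 -0.05524127] [ 2.48047184e-01  5.05907149e-01  2.00561000e+00  1.79759869e-04
  6.30095941e-01 -8.72611144e-01]
```

View pics/s7z.png

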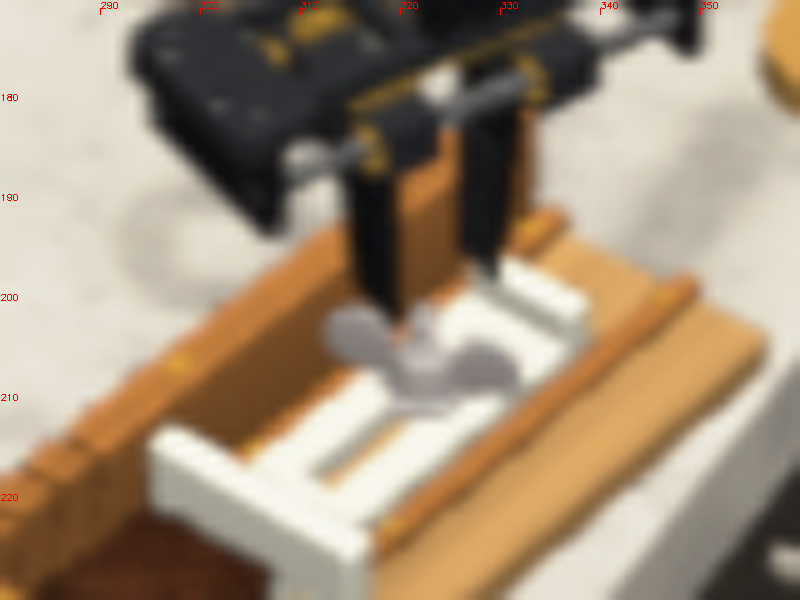

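The wings stand at about 5–10° in world yaw, which I read as nut angle 10.6 rad. Now for the final stroke.

>>> step_arm(
  series=[
    [[0,0,-0.02,0],[0,0,-0.013,0],[0,0,-0.009,0],[0,0,0,-6],[0,0,0,-10],[0,0,0,-10],[0,0,0,-10],[0,0,0,-10]],
  ],
)

```text
clock: 21.5
ee_pos: [460.6, 184.5, 57.5]
tcp_rot: [3.103, 0.489, 0.0]
force: [0.8, -1.7, 0.3]
grip_width: 0.358
```

>>> step_arm(
  series=[
    [[0,0,0,-10],[0,0,0,-10],[0,0,0,-10],[0,0,0,-10],[0,0,0,-10],[0,0,0,-10]],
  ],
)

```text
clock: 22.25
ee_pos: [461.0, 184.8, 57.6]
tcp_rot: [-2.932, 1.128, -0.001]
force: [2.3, 2.1, -0.9]
grip_width: 0.358
```

```bash
cat > st.py <<'E'
from h import *
s=arm.sense();r=s["tcp_rot"];print(s["clock"],s["ee_pos"].round(1),"yaw",(np.degrees(2*np.arctan2(r[1],r[0]))+180)%360-180,s["force"].round(1),s["ft_torque"].round(3),s["joints"][5],"tau6",s["tau"][5])
E
python3 st.py
```

```text
22.25 [461.  184.8  57.6] yaw -42.093129541765734 [ 2.3  2.1 -0.9] [ 0.162 -0.078  0.018] 0.9828724591902337 tau6 -2.2707635164260864
```

>>> step_arm(
  series=[
    [[0,0,0,-8],[0,0,0,-8]],
  ],
)

```text
clock: 22.5
ee_pos: [461.0, 184.8, 57.7]
tcp_rot: [-2.747, 1.523, -0.001]
force: [1.7, 1.0, -0.2]
grip_width: 0.357
```

```bash
python3 st.py
```

```text
22.5 [461.  184.8  57.7] yaw -58.02836876361965 [ 1.7  1.  -0.2] [ 0.133 -0.11   0.012] 1.2610360007221613 tau6 -1.800479181110859
```

>>> step_arm(
  series=[
    [[0,0,0,-8],[0,0,0,-8]],
  ],
)

```text
clock: 22.75
ee_pos: [461.6, 184.9, 57.7]
tcp_rot: [-2.507, 1.89, -0.003]
force: [4.3, -0.3, -2.6]
grip_width: 0.357
```

```bash
python3 st.py
```

```text
22.75 [461.6 184.9  57.7] yaw -74.01853773552494 [ 4.3 -0.3 -2.6] [ 0.129 -0.755  0.097] 1.5401861966062118 tau6 -1.7495345324277878
```

>>> step_arm(
  series=[
    [[0,0,0,-8],[0,0,0,-8]],
  ],
)

```text
clock: 23.0
ee_pos: [462.3, 184.8, 57.8]
tcp_rot: [-2.219, 2.219, -0.004]
force: [7.6, -1.9, -4.3]
grip_width: 0.359
```

```bash
python3 st.py
```

```text
23.0 [462.3 184.8  57.8] yaw -90.01083005220471 [ 7.6 -1.9 -4.3] [-0.326 -1.181  0.176] 1.8193626930287725 tau6 -1.6847694665193558
```

Seating started near yaw −70° and the torque has climbed to 0.18 N m. I'll turn it slightly further.

>>> step_arm(
  series=[
    [[0,0,0,-5],[0,0,0,-4]],
  ],
)

```text
clock: 23.25
ee_pos: [462.6, 184.6, 57.8]
tcp_rot: [-2.04, 2.384, -0.004]
force: [9.6, -4.2, -4.5]
grip_width: 0.359
```

```bash
python3 st.py
```

```text
23.25 [462.6 184.6  57.8] yaw -98.88445174704441 [ 9.6 -4.2 -4.5] [-0.697 -1.474  0.201] 1.9743244086992826 tau6 -0.5976799875497818
```

>>> step_arm(
  series=[
    [[0,0,0,-4],[0,0,0,-4],[0,0,0,0]],
  ],
)

```text
clock: 23.62
ee_pos: [462.7, 184.5, 57.8]
tcp_rot: [-1.871, 2.519, -0.004]
force: [8.5, -4.1, -4.7]
grip_width: 0.358
```

```bash
python3 st.py
```

```text
23.625 [462.7 184.5  57.8] yaw -106.7983012116116 [ 8.5 -4.1 -4.7] [-0.716 -1.455  0.148] 2.1123704997540185 tau6 0.6560236215591431
```

>>> step_arm(
  series=[
    [[0,0,0,6],[0,0,0,8],[0,0,0,8],[0,0,0.02,0],[0,0,0.04,0],[0,0,0.05,0],[0,0,0.05,0],[-0.02,0,0.04,0]],
  ],
)

```text
clock: 24.62
ee_pos: [441.0, 184.6, 259.6]
tcp_rot: [-2.319, 2.117, -0.002]
force: [-0.2, -0.4, 0.2]
grip_width: 0.361
```

>>> step_arm(
  series=[
    [[0,-0.05,0,0],[0,-0.05,0,0],[0,-0.05,0,0],[0,-0.05,0,0],[0,-0.05,0,0],[0,0,0,0]],
  ],
)

```text
clock: 25.38
ee_pos: [440.5, -67.9, 257.6]
tcp_rot: [2.316, -2.122, 0.0]
force: [1.1, -0.6, 0.6]
grip_width: 0.355
```

```bash
python3 - <<'E'
from h import *
im=arm.capture("top"); crop(im,250,175,360,240,7,"t8z.png")
im2=arm.capture("scene"); crop(im2,240,170,360,260,6,"s8z.png")
d=np.load("g.npz");R,t=d["R"],d["t"]
for gx in (10,-40):
    print(gx,[int(cv2.getRectSubPix(im,(1,1),tuple(map(float,proj("top",[*(R@[gx,gy]+t),58]))))[0,0,0]) for gy in range(10,35)])
E
python3 st.py
```

```text
10 [214, 201, 189, 203, 218, 233, 238, 240, 241, 240, 238, 234, 224, 198, 170, 141, 105, 71, 39, 34, 34, 34, 34, 33, 33]
-40 [86, 103, 131, 159, 185, 206, 227, 244, 244, 243, 243, 238, 233, 228, 198, 158, 117, 94, 91, 87, 85, 86, 86, 86, 86]
25.475 [440.4 -65.5 257.5] yaw -84.83429313678637 [-0.5  0.2 -0.5] [-0.017  0.132 -0.025] 1.184260739465079 tau6 -0.08812113432213664
```

View pics/t8z.png

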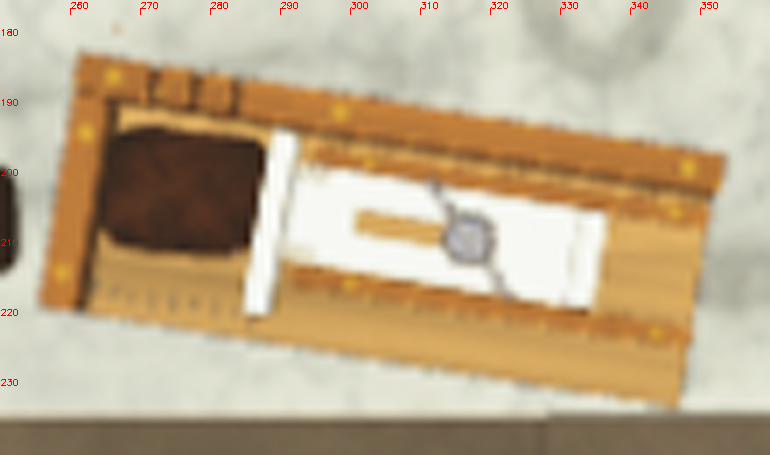

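View pics/s8z.png

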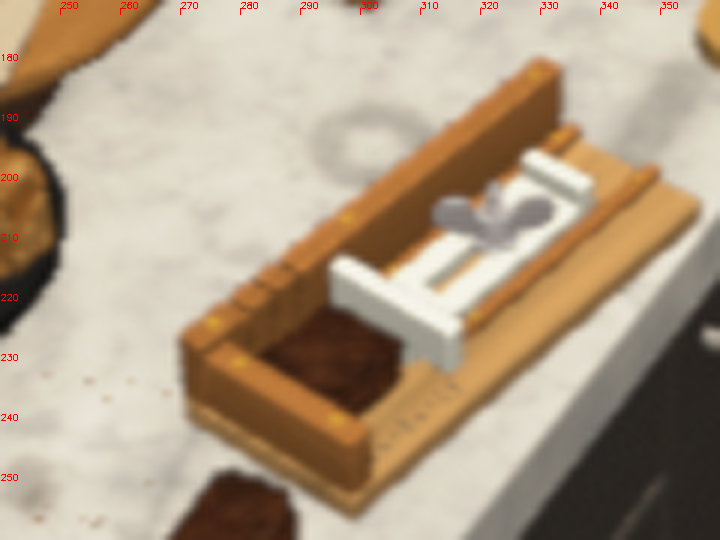

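The wings now measure about 44° past the guide line (8 N m-scale seating passed), so the nut angle is about 13.3 rad. The stop front is at about 24–25 mm in the guide frame, the brownie bears on the end stop, and the arm is clear.

```bash
python3 -c "
from station import arm
print(arm.finish_job())"
```

```text
the job is handed in; nothing more can be done
None
```

The job is handed in at about 25 s of the 64 s allowed. The brownie is held snug and the stop is locked, as far as my checks show; the system gave no verdict.

- **Pushing the stop:** I pushed its tail about 44 mm with closed fingertips. Sliding took about 3 N. The force rose to about 12 N when the brownie met the end stop, and I backed off there. The peak was well under the 40 N limit.
- **Tightening the nut:** With the fingers straddling the hub, I turned the wings clockwise in three strokes of roughly 180–210°. Free turning measured about 0.03 N m. On the last stroke the torque climbed to 0.15–0.20 N m, with about 10 N net force at the fingers.
- **Last pictures:**
  - The stop's front face is at about 24–25 mm in the guide frame, inside the 20.5–30 mm window and unmoved by the tightening.
  - The brownie lies in line between the stop and the end stop.
  - The wings sit about 44° past the guide line, which makes the nut angle about 13.3 rad, inside the 13–14 rad tight range.
  - The arm is clear of everything.

**Unverified or inexact:**
- I could not measure the clamping force directly. That it is above 10 N is inferred from the torque and nut angle.
- Image positions are good to about 1–2 mm.
- One of my notes said "8 N m-scale"; the nut spec is about 8 N on a wing, roughly 0.19 N m.
- In the last phase the tool was pushed about 2 mm sideways, so one finger carried most of the load.

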